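# Walk the heavy negative file up to its stop

### The arm

A 6-joint arm with a two-finger parallel gripper is mounted at the origin on a cart in front of the work surface, level with it; the furniture and walls round the work are solid. World frame = base frame: x ahead of the robot, y to its left, z up, the work surface at z = 0. Lengths are in m, angles in rad, forces in N, time in s.
With the tool pointing down it reaches from about 0.225 to 0.725 m from the base axis. Payload 3.1 kg.
Tool frame: the origin (TCP) lies between the finger pads; the fingertips stand 14 mm ahead of it and the grasp point (between the pads) lies 5 mm behind it; z points along the fingers, y is the line along which they close (so a half turn about z gives the same grasp; the last joint's range is limited). The gripper opens to 85 mm and grips with 20 to 120 N. Pads are 22 mm wide; open, the fingers measure 114 mm over their backs; the gripper's body (76 mm by 85 mm) begins 54 mm behind the grasp point. The pads swing forward as they close: fully open they stand 13 mm farther back than shut.
Start: joints at [1.097, 0.048, 0.099, 1.622, 0, 1.443], TCP at [0.178, 0.494, 0.245] pointing down, gripper open.
Joint ranges: [-2.91, 2.91], [-0.99, 1.94], [-1.21, 1.42], [-2.12, 2.29], [-1.49, 1.47], [-3.14, 3.14]. Speed limits (rad/s): [2.79, 2.79, 3.14, 3.14, 3.14, 3.14].

### API

Orientations are given as [roll, pitch, yaw] about the fixed x, y, z axes, in that order (R = Rz(yaw) Ry(pitch) Rx(roll)).
In Python, from bench import observe, read_camera, job_done gives the robot as it stands.
- The arm moves only by the tool carry_out, never from a script. Its argument "deltas" is a list of rows, each an object of numbers: "claw": the gripper command: -1 is shut, 1 is fully open, values between are in proportion; "x", "y", "z": the shift along the tool's x, y, z in m; "turn": the turn about the tool's z in units of 8 degrees (1.0 is 8 degrees). A call has 1 to 10 rows; each row shifts and turns the commanded pose from where the row before left it, along the tool's axes as they then stand; what a row does not reach is not made up. A row lasts 1/10 s, in which the tool goes at most 50 mm and 8.59 degrees, less where a joint would pass 70% of its speed; a pose out of reach is approached as far as the arm can. A call is refused whole if a number of a shift passes 0.05 or a number of a turn 1, either way. A call with a gripper value outside its range is refused whole. The fingers move at their own pace and stop on an object; the grip force is fixed at half the most. Time passes only in rows, so rows that do not move let the fingers close. It gives the time, the measured TCP pose, the force, the opening and the grip force at its end, in the units of the state.
- observe(): the state, without advancing time (a new reading comes with each control period).
- read_camera(name): name is "side" or "top" or "wrist"; returns a dict with "pixels" (384x512x3 uint8, red, green, blue), "vertical_fov" (degrees; the focal length in pixels is half the picture's height over the tangent of half this angle, whatever the lens; pixels are square), "cx", "cy" (the principal point, pixels), "T" (4x4, takes a point from camera to world coordinates). Camera axes: x right, y down, z forward; pixel columns grow to the right and rows downward; lengths in m; the calibration is good to about 2 mm. The wrist camera is an equidistant fisheye: a pixel r from the principal point sees the ray r / f radians off the axis. A picture is of the moment at which its call begins. There is no depth.
- job_done(): hands the job in; it is judged then, once.
The state is a dict: "clock": time; "joints": joint angles; "qvel": joint speeds; "tau": joint torques, N m; "tool_pos": TCP position; "ee_rot": TCP orientation; "force": force on the tool from outside, world axes, zero at the start; "torque": the same for the moment, N m; "gripper_width": finger opening in m; "grip_force": force on a finger pad.
Only numpy, scipy, OpenCV 4.12 (cv2) and the standard library are available. Lean on these libraries where they do the work, as an engineer would, in place of code of your own. Each camera call takes 0.05 s, during which the arm holds its last target. There are 200 camera calls.

### The job

The large steel negative case is too heavy to lift: creep it forward, flat on the worktop, until its far side stands flush against the wooden batten. Push its two near corners in turn, beginning with the one on the robot's left, so that first the left end and then the right end swings some 3 cm ahead of the other, and carry on like that until both ends are home. Leave the brown bottle standing where it is.

Things in the scene. Friction and masses are not known exactly. Their poses are not given: they have to be found in the camera images.
- file_case: The larger of two grey steel cases: 150 deep (x), 200 wide (y), 62 mm high, about 0.9 kg, loose on four rubber feet set well in under it, walls flat and upright. Origin: centre of its underside. x points from near (robot's) to far side, y to the robot's left, z up. A latch 30 mm wide, 28 to 56 mm up, stands 7 mm out of the middle of the near side. The smaller case (100 x 120 x 50 mm) is not part of the job.
- far_left (a point): The large case's far upright edge at the robot's left, half-way up (31 mm): x = +75, y = +100 mm in the case's frame. Pushed at the near left corner, this end goes forward and the right end hardly moves; the case slides with friction and stays where it is left.
- far_right (a point): The large case's far upright edge at the robot's right, half-way up (31 mm): x = +75, y = -100 mm in the case's frame. Pushed at the near right corner, this end goes forward and the left end hardly moves.
- batten: Light wooden strip screwed to the worktop beyond the case: 300 mm long (y), 22 mm thick (x), 28 mm high. Origin: middle of its near face, at worktop level. x points away from the robot, square to the strip; y along it to the robot's left; z up. The case starts some 70 to 88 mm short of it, nearly parallel.
- brown_bottle: Brown plastic bottle with a screw cap, 76 mm across and 193 mm high, standing on the worktop to the right of the case. Origin: centre of its underside, z up.

How it is judged:
On the way, in this order (a step that is already met when the one before it is completed fails the run):
1. the left end of the case has swung ahead of the right end, towards the batten (22 mm is always enough) (((x of far_left in the frame of batten above -0.002 m and x of far_right in the frame of batten below -0.014 m) or (x of far_left in the frame of batten above -0.012 m and x of far_right in the frame of batten below -0.024 m) or (x of far_left in the frame of batten above -0.022 m and x of far_right in the frame of batten below -0.034 m) or (x of far_left in the frame of batten above -0.032 m and x of far_right in the frame of batten below -0.044 m) or (x of far_left in the frame of batten above -0.042 m and x of far_right in the frame of batten below -0.054 m) or (x of far_left in the frame of batten above -0.052 m and x of far_right in the frame of batten below -0.064 m) or (x of far_left in the frame of batten above -0.062 m and x of far_right in the frame of batten below -0.074 m) or (x of far_left in the frame of batten above -0.072 m and x of far_right in the frame of batten below -0.084 m) or (x of far_left in the frame of batten above -0.082 m and x of far_right in the frame of batten below -0.094 m))), for 0.2 s.
2. then the right end has swung ahead of the left end (22 mm is always enough) (((x of far_right in the frame of batten above -0.002 m and x of far_left in the frame of batten below -0.014 m) or (x of far_right in the frame of batten above -0.012 m and x of far_left in the frame of batten below -0.024 m) or (x of far_right in the frame of batten above -0.022 m and x of far_left in the frame of batten below -0.034 m) or (x of far_right in the frame of batten above -0.032 m and x of far_left in the frame of batten below -0.044 m) or (x of far_right in the frame of batten above -0.042 m and x of far_left in the frame of batten below -0.054 m) or (x of far_right in the frame of batten above -0.052 m and x of far_left in the frame of batten below -0.064 m) or (x of far_right in the frame of batten above -0.062 m and x of far_left in the frame of batten below -0.074 m) or (x of far_right in the frame of batten above -0.072 m and x of far_left in the frame of batten below -0.084 m) or (x of far_right in the frame of batten above -0.082 m and x of far_left in the frame of batten below -0.094 m))), for 0.2 s.
At the end, for the whole second after the job is handed in: Both far corners of the large case are within 12 mm of the batten's near face, the case's middle is within 60 mm of the batten's middle along it, the case lies flat on the worktop at rest, and the bottle stands upright (x of each of far_left, far_right in the frame of batten above -0.012 m and y of file_case in the frame of batten between -0.06 and 0.06 m and angle between file_case's own z axis and vertical below 0.05 rad and height (world z) of file_case below 0.006 m and linear speed of file_case below 0.01 m/s and angle between brown_bottle's own z axis and vertical below 0.1 rad); the robot touches nothing.
It fails at once if the case is lifted more than 12 mm or tipped more than about 9 degrees (height (world z) of file_case above 0.012 m or angle between file_case's own z axis and vertical above 0.15 rad).
It fails at once if the brown bottle is shifted more than 25 mm or knocked over (distance of brown_bottle from where it was at the start of the episode above 0.025 m or angle between brown_bottle's own z axis and vertical above 0.35 rad).
It also fails if it takes over 56 s, if anything falls off the work surface, if the arm or the gripper's body presses on something with over 40 N, if the wrist force passes 120 N, or if a joint passes its speed limit or range.

## Working session

There is one attempt and no reset: what is moved stays moved. The work goes in short steps, Python scripts to look and compute and a tool call to move; the robot and the scene stay as the last step left them, time stands still between calls to the robot, and variables do not carry over. Pictures are saved under pics/ and viewed, at most 10 in all, crops included, and the job is handed in when it is done.

Besides the shell and the picture viewer there is one more tool, called after ">>>" in YAML: its name, and indented under it one key for each argument. carry_out: Moves the arm, as the interface text tells. Its arguments: {"type":"object","properties":{"deltas":{"type":"array"}},"required":["deltas"]}

```bash
mkdir -p pics; ls
cat > h.py <<'E'
import numpy as np, cv2
from bench import observe, read_camera
def cast(c,u,v,z=0.):
    H=c["pixels"].shape[0]; f=H/2/np.tan(np.radians(c["vertical_fov"])/2)
    d=np.array([(u-c["cx"])/f,(v-c["cy"])/f,1.]); T=np.array(c["T"])
    w=T[:3,:3]@d; o=T[:3,3]
    return o+w*(z-o[2])/w[2]
E
python3 - <<'E'
from h import *
for n in("top","side"):
    c=read_camera(n); p=c["pixels"][:,:,::-1]; cv2.imwrite(f"pics/{n}0.png",cv2.resize(p,(768,576)))
    print(n,c["vertical_fov"],c["cx"],c["cy"],np.round(c["T"],3).tolist())
s=observe(); print(s["clock"],s["tool_pos"],s["ee_rot"],s["gripper_width"])
E
```

```text
pics
top 56.902492889487284 254.36128769318978 191.7179542957272 [[-0.009, -0.996, 0.09, 0.516], [-1.0, 0.009, 0.004, 0.002], [-0.005, -0.09, -0.996, 1.009], [0.0, 0.0, 0.0, 1.0]]
side 51.877827055927646 252.80925327780076 194.15801193794314 [[-0.955, -0.203, 0.215, 0.417], [-0.295, 0.624, -0.724, 0.681], [0.013, -0.755, -0.656, 0.681], [0.0, 0.0, 0.0, 1.0]]
0.1 [0.17769961 0.49344298 0.2442101 ] [-3.13942502e+00 -2.65348319e-04  2.79582943e+00] 0.08548785702532344
```

View pics/top0.png

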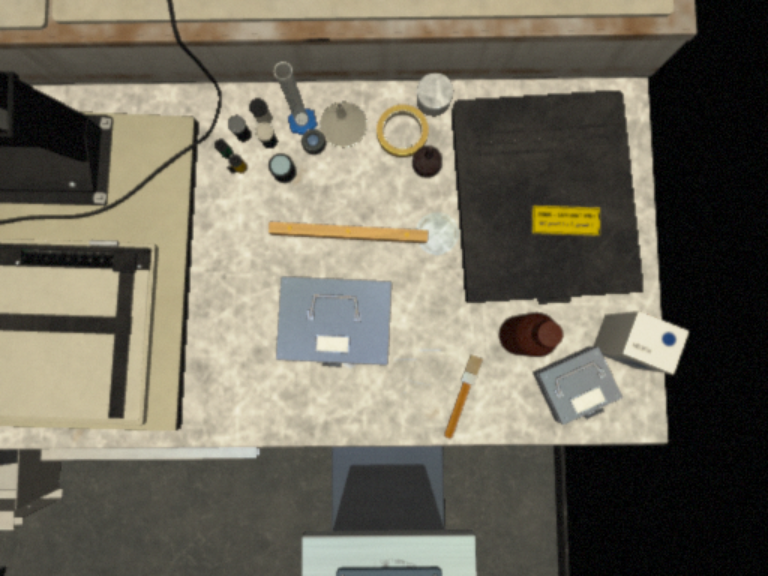

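View pics/side0.png

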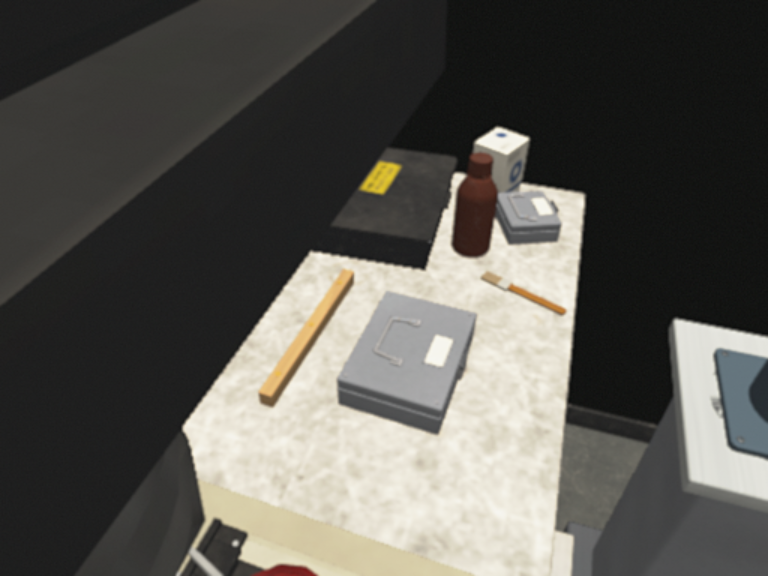

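The top view shows the large case with its lid corners at about (281,277), (391,282), (387,363) and (277,358). The batten runs from (270,228) to (427,236), and the bottle is at about (530,335), clear to the right of the case. Next I'll measure these with colour masks.

```bash
cat >> h.py <<'E'
def quad(m):
    cs,_=cv2.findContours(m.astype(np.uint8),cv2.RETR_EXTERNAL,cv2.CHAIN_APPROX_NONE)
    return max(cs,key=cv2.contourArea)
def case_pts(c,roi=(165,285,170,262)):
    """lid corners in world: far/near x left/right, at z=.062 (minAreaRect of the lid)"""
    p=cv2.cvtColor(c["pixels"],cv2.COLOR_RGB2HSV).astype(int); m=np.zeros(p.shape[:2],bool)
    x0,x1,y0,y1=roi
    r=p[y0:y1,x0:x1]; m[y0:y1,x0:x1]=(r[...,0]>95)&(r[...,0]<135)&(r[...,1]>45)&(r[...,2]>85)
    m=cv2.morphologyEx(m.astype(np.uint8),cv2.MORPH_OPEN,np.ones((5,5)))
    k=quad(m)[:,0].astype(float)
    w=np.array([cast(c,u,v,.062)[:2] for u,v in k])
    (cc,sz,a)=cv2.minAreaRect((w*1000).astype(np.float32))
    return cc,sz,a,cv2.boxPoints((cc,sz,a)),cv2.contourArea(k.astype(np.float32))
E
python3 - <<'E'
from h import *
c=read_camera("top"); p=cv2.cvtColor(c["pixels"],cv2.COLOR_RGB2HSV)
print(p[190,200],p[235,200],p[156,220],p[160,220],p[161,220],p[170,220])
cc,sz,a,b,ar=case_pts(c); print(cc,sz,a,b.round(),ar)
m=(p[...,0]>8)&(p[...,0]<22)&(p[...,1]>120)&(p[...,2]>120); m[:140]=0; m[175:]=0; m[:,:170]=0;m[:,295:]=0
k=quad(m)[:,0]
for z in(0.028,0.0):
    w=np.array([cast(c,u,v,z)[:2] for u,v in k.astype(float)])*1000
    r=cv2.minAreaRect(w.astype(np.float32)); print(z,r,cv2.boxPoints(r).round())
print([p[v,220].tolist() for v in range(147,166)])
# bottle base approx from top & side
m=((p[...,0]<12)|(p[...,0]>170))&(p[...,1]>100)&(p[...,2]<110); m[:205]=0;m[245:]=0;m[:,:320]=0;m[:,385:]=0
k=quad(m)[:,0]; x,y,w_,h_=cv2.boundingRect(k); print(x,y,w_,h_, cast(c,x,y+h_/2,0.06), cast(c,x+w_,y+h_/2,.193))
E
```

```text
[ 98  27 150] [104  40 164] [ 18 142 213] [ 21  40 215] [ 20  40 216] [ 19  40 196]Traceback (most recent call last):
  File "<stdin>", line 4, in <module>
  File "h.py", line 17, in case_pts
    k=quad(m)[:,0].astype(float)
      ~~~~^^^
  File "h.py", line 10, in quad
    return max(cs,key=cv2.contourArea)
ValueError: max() iterable argument is empty
```

```bash
sed -i 's/(r\[...,1\]>45)&(r\[...,2\]>85)/(r[...,1]>20)\&(r[...,2]>60)/; s/(r\[...,0\]>95)/(r[...,0]>85)/' h.py
python3 - <<'E'
from h import *
c=read_camera("top"); p=cv2.cvtColor(c["pixels"],cv2.COLOR_RGB2HSV)
print([p[v,195].tolist() for v in list(range(180,190))+list(range(234,248))])
cc,sz,a,b,ar=case_pts(c); print(cc,sz,a,b.round(),ar)
m=(p[...,0]>8)&(p[...,0]<22)&(p[...,1]>90)&(p[...,2]>100); m[:140]=0; m[175:]=0; m[:,:170]=0;m[:,295:]=0
k=quad(m)[:,0]
for z in(0.028,0.0):
    w=np.array([cast(c,u,v,z)[:2] for u,v in k.astype(float)])*1000
    r=cv2.minAreaRect(w.astype(np.float32)); print(z,r,cv2.boxPoints(r).round())
print([p[v,220].tolist() for v in range(147,164)])
m=((p[...,0]<12)|(p[...,0]>170))&(p[...,1]>100)&(p[...,2]<110); m[:205]=0;m[245:]=0;m[:,:320]=0;m[:,385:]=0
k=quad(m)[:,0]; x,y,w_,h_=cv2.boundingRect(k); print(x,y,w_,h_, cast(c,x,y+h_/2,0.06), cast(c,x+w_,y+h_/2,.193))
E
```

```text
[[23, 39, 184], [21, 38, 181], [23, 38, 182], [25, 38, 175], [21, 28, 145], [98, 19, 149], [96, 25, 153], [98, 25, 154], [98, 26, 157], [98, 26, 154], [106, 36, 163], [104, 36, 161], [106, 40, 165], [105, 40, 166], [104, 41, 161], [105, 36, 158], [30, 13, 139], [23, 39, 184], [22, 41, 206], [24, 40, 209], [23, 40, 208], [22, 40, 209], [22, 41, 205], [21, 41, 212]]
(544.09130859375, 92.02830505371094) (195.04588317871094, 144.74874877929688) 86.80921936035156 [[466.  -1.]
 [611.  -9.]
 [622. 185.]
 [477. 193.]] 3806.5
0.028 ((709.9267578125, 69.36597442626953), (296.4195556640625, 24.548980712890625), 86.28565216064453) [[688. -78.]
 [713. -79.]
 [732. 216.]
 [707. 218.]]
0.0 ((715.4730224609375, 71.29678344726562), (304.87786865234375, 25.249483108520508), 86.28562927246094) [[693. -80.]
 [718. -82.]
 [738. 223.]
 [713. 224.]]
[[20, 42, 200], [19, 42, 208], [19, 59, 198], [18, 119, 208], [19, 141, 212], [18, 140, 210], [18, 143, 208], [18, 143, 210], [19, 144, 212], [19, 140, 210], [18, 143, 144], [18, 93, 112], [20, 45, 192], [21, 41, 214], [21, 42, 215], [21, 41, 216], [22, 38, 216]]
334 209 40 28 [ 0.51532386 -0.20587063  0.06      ] [ 0.51455279 -0.26831803  0.193     ]
```

The measurements agree with the given sizes:
- **Case:** centre about (0.544, 0.092), yaw about -3.2°.
- **Batten:** near-face centre about (0.702, 0.069), yaw about -3.7°.
- **Gap:** about 84 mm at both ends, inside the 70–88 mm stated.

I'll line the tool up with the batten and shut the gripper.

>>> carry_out:
  deltas:
    - {"claw":-1,"turn":-0.7}
    - {"claw":-1,"turn":-0.7}
    - {"claw":-1,"turn":-0.6}
    - {"claw":-1,"x":-0.03,"y":-0.03}
    - {"claw":-1,"x":-0.03,"y":-0.03}
    - {"claw":-1,"x":-0.03,"y":-0.03}
    - {"claw":-1,"x":-0.03,"y":-0.03}
    - {"claw":-1,"x":-0.03,"y":-0.03}
    - {"claw":-1,"x":-0.03,"y":-0.03}
    - {"claw":-1,"x":-0.03,"y":-0.03}

```text
$.deltas[0]: bad value
```

>>> carry_out:
  deltas:
    - {"claw":-1,"x":0,"y":0,"z":0,"turn":-0.7}
    - {"claw":-1,"x":0,"y":0,"z":0,"turn":-0.7}
    - {"claw":-1,"x":0,"y":0,"z":0,"turn":-0.6}
    - {"claw":-1,"x":-0.03,"y":-0.03,"z":0,"turn":0}
    - {"claw":-1,"x":-0.03,"y":-0.03,"z":0,"turn":0}
    - {"claw":-1,"x":-0.03,"y":-0.03,"z":0,"turn":0}
    - {"claw":-1,"x":-0.03,"y":-0.03,"z":0,"turn":0}
    - {"claw":-1,"x":-0.03,"y":-0.03,"z":0,"turn":0}
    - {"claw":-1,"x":-0.03,"y":-0.03,"z":0,"turn":0}

```text
clock: 1.1
tool_pos: [0.3463, 0.3009, 0.2452]
ee_rot: [3.142, 0.0, 3.075]
force: [-0.2, 0.5, 0.5]
gripper_width: -0.0003
grip_force: 0.0
```

>>> carry_out:
  deltas:
    - {"claw":-1,"x":-0.024,"y":-0.03,"z":0.02,"turn":0}
    - {"claw":-1,"x":-0.024,"y":-0.03,"z":0.02,"turn":0}
    - {"claw":-1,"x":-0.024,"y":-0.03,"z":0.02,"turn":0}
    - {"claw":-1,"x":-0.024,"y":-0.03,"z":0.02,"turn":0}
    - {"claw":-1,"x":0,"y":0,"z":0.035,"turn":0}
    - {"claw":-1,"x":0,"y":0,"z":0.035,"turn":0}
    - {"claw":-1,"x":0,"y":0,"z":0.035,"turn":0}
    - {"claw":-1,"x":0,"y":0,"z":0.03,"turn":0}
    - {"claw":-1,"x":0,"y":0,"z":0,"turn":0}

```text
clock: 2.0
tool_pos: [0.4285, 0.1749, 0.0251]
ee_rot: [-3.138, -0.011, 3.075]
force: [-0.7, 0.3, 0.1]
gripper_width: -0.0002
grip_force: 0.0
```

Run:
```python
from h import *
for n in("side","top"):
    c=read_camera(n); p=c["pixels"][:,:,::-1]; cv2.imwrite(f"pics/{n}1.png",p)
```

```text
(no output)
```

View pics/side1.png

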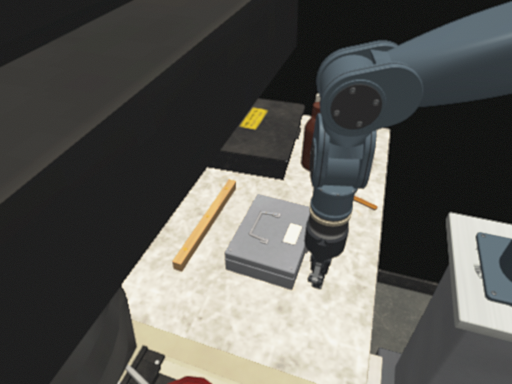

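View pics/top1.png

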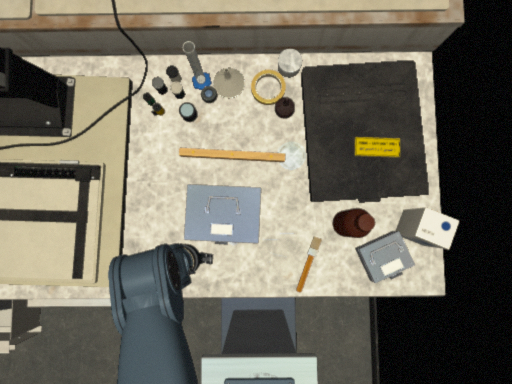

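The side view shows the fingers low, just short of the case's near-left corner, at about (318,278). In the top view the wrist covers the tool, apart from a stub at about (207,258). I'll project the TCP into both pictures to check where it really is.

```bash
cat >> h.py <<'E'
def proj(c,P):
    H=c["pixels"].shape[0]; f=H/2/np.tan(np.radians(c["vertical_fov"])/2); T=np.array(c["T"])
    q=T[:3,:3].T@(np.array(P)-T[:3,3]); return np.round([c["cx"]+f*q[0]/q[2],c["cy"]+f*q[1]/q[2]],1)
E
python3 - <<'E'
from h import *
s=observe(); P=s["tool_pos"]
for n in("side","top"):
    c=read_camera(n); print(n,[proj(c,np.array(P)+[0,0,d]).tolist() for d in(-.014,0,.06,.15,.3)])
    if n=="side": cv2.imwrite("pics/side2.png",cv2.resize(c["pixels"][180:310,220:370,::-1],None,fx=4,fy=4,interpolation=2))
cc,sz,a,b,ar=case_pts(c); print(cc,sz,a)
E
```

```text
side [[314.4, 284.0], [315.2, 279.8], [318.9, 260.7], [325.1, 227.9], [338.2, 158.8]]
top [[193.5, 254.1], [192.6, 254.6], [188.4, 256.6], [181.0, 260.2], [164.3, 268.4]]
(543.6802368164062, 92.06925201416016) (194.86293029785156, 144.3936767578125) 86.96652221679688
```

View pics/side2.png

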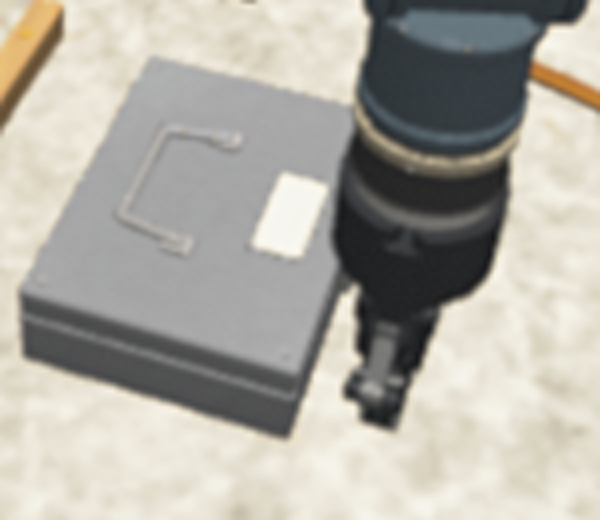

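The tip in the crop, about (315,285), matches the projected one, and the tool is clear of the case. Now the first push on the left corner.

>>> carry_out:
  deltas:
    - {"claw":-1,"x":-0.009,"y":0,"z":0,"turn":0}
    - {"claw":-1,"x":-0.009,"y":0,"z":0,"turn":0}
    - {"claw":-1,"x":-0.006,"y":0,"z":0,"turn":0}
    - {"claw":-1,"x":-0.006,"y":0,"z":0,"turn":0}
    - {"claw":-1,"x":-0.006,"y":0,"z":0,"turn":0}
    - {"claw":-1,"x":-0.006,"y":0,"z":0,"turn":0}
    - {"claw":-1,"x":-0.006,"y":0,"z":0,"turn":0}
    - {"claw":-1,"x":-0.006,"y":0,"z":0,"turn":0}
    - {"claw":-1,"x":-0.006,"y":0,"z":0,"turn":0}

```text
clock: 3.1
tool_pos: [0.4902, 0.1733, 0.0294]
ee_rot: [3.14, -0.008, 3.076]
force: [-7.4, 2.7, 3.6]
gripper_width: -0.0002
grip_force: 0.0
```

```bash
cat >> h.py <<'E'
bo=np.array([.702,.069]); ba=-.065
bx=np.array([np.cos(ba),np.sin(ba)]); by=np.array([-bx[1],bx[0]])
def corners(c,roi=(165,285,150,262)):
    """lid far edge / left edge fits -> far_left, far_right in batten frame (mm); near push points"""
    cc,sz,a,b,ar=case_pts(c,roi)
    th=np.radians(a-90) if sz[0]>sz[1] else np.radians(a)
    cc=np.array(cc)/1000; ex=np.array([np.cos(th),np.sin(th)]); ey=np.array([-ex[1],ex[0]])
    g=lambda P:np.round(1000*np.array([(P-bo)@bx,(P-bo)@by]),1)
    o={n:g(cc+ex*X+ey*Y) for n,X,Y in(("FL",.075,.1),("FR",.075,-.1),("C",0,0),("NLpush",-.075,.08),("NRpush",-.075,-.08))}
    o["yaw_rel_deg"]=round(np.degrees(th-ba),1); o["size"]=np.round(sz,0)
    s=observe(); o["tcp"]=g(np.array(s["tool_pos"][:2])); o["force"]=np.round(s["force"],1); o["t"]=s["clock"]
    return o
E
python3 - <<'E'
from h import *
c=read_camera("top")
for k,v in corners(c).items(): print(k,v)
E
```

```text
FL [-52.8  96.1]
FR [ -76.2 -102.6]
C [-139.     5.5]
NLpush [-204.1   93.8]
NRpush [-222.9  -65.1]
yaw_rel_deg -6.7
size [196. 145.]
tcp [-216.7   90. ]
force [-5.9  1.   2.4]
t 3.15
```

Left end is at -53 and right at -76 mm, so they differ by 23 mm. I'll push a little more, back off, and cross over to the right.

>>> carry_out:
  deltas:
    - {"claw":-1,"x":-0.005,"y":0,"z":0,"turn":0}
    - {"claw":-1,"x":-0.004,"y":0,"z":0,"turn":0}
    - {"claw":-1,"x":0,"y":0,"z":0,"turn":0}
    - {"claw":-1,"x":0,"y":0,"z":0,"turn":0}
    - {"claw":-1,"x":0.02,"y":0,"z":0,"turn":0}
    - {"claw":-1,"x":0.03,"y":-0.01,"z":0,"turn":0}
    - {"claw":-1,"x":0,"y":-0.04,"z":0,"turn":0}
    - {"claw":-1,"x":0,"y":-0.04,"z":0,"turn":0}
    - {"claw":-1,"x":0,"y":-0.04,"z":0,"turn":0}
    - {"claw":-1,"x":0,"y":-0.025,"z":0,"turn":0}

```text
clock: 4.15
tool_pos: [0.4424, 0.018, 0.0307]
ee_rot: [-3.141, 0.001, 3.073]
force: [0.9, -0.0, -0.3]
gripper_width: 0.0
grip_force: 0.0
```

Run:
```python
from h import *
c=read_camera("top")
for k,v in corners(c).items(): print(k,v)
```

```text
FL [-37.7  87.6]
FR [ -74.8 -108.9]
C [-129.9    3.3]
NLpush [-188.8   95.8]
NRpush [-218.5  -61.4]
yaw_rel_deg -10.7
size [195. 145.]
tcp [-255.6  -70.4]
force [ 1.7 -1.7 -0.1]
t 4.2
```

Left is at -38 and right at -75 mm. Now the right push, slightly further out so the left end moves less.

>>> carry_out:
  deltas:
    - {"claw":-1,"x":-0.008,"y":-0.007,"z":0,"turn":0}
    - {"claw":-1,"x":-0.008,"y":0,"z":0,"turn":0}
    - {"claw":-1,"x":-0.006,"y":0,"z":0,"turn":0}
    - {"claw":-1,"x":-0.006,"y":0,"z":0,"turn":0}
    - {"claw":-1,"x":-0.006,"y":-0.001,"z":0,"turn":0}
    - {"claw":-1,"x":-0.006,"y":-0.001,"z":0,"turn":0}
    - {"claw":-1,"x":-0.006,"y":-0.002,"z":0,"turn":0}
    - {"claw":-1,"x":-0.006,"y":-0.002,"z":0,"turn":0}
    - {"claw":-1,"x":-0.006,"y":-0.002,"z":0,"turn":0}
    - {"claw":-1,"x":0,"y":0,"z":0,"turn":0}

```text
clock: 5.2
tool_pos: [0.5, 0.0017, 0.0301]
ee_rot: [3.141, 0.001, 3.076]
force: [-1.6, -0.8, -0.7]
gripper_width: -0.0002
grip_force: 0.0
```

Run:
```python
from h import *
c=read_camera("top"); cv2.imwrite("pics/top3.png",c["pixels"][:,:,::-1])
for k,v in corners(c).items(): print(k,v)
```

```text
FL [-92.5  78.9]
FR [ -81.2 -120.8]
C [-161.7  -25.2]
NLpush [-241.2   50.4]
NRpush [-232.1 -109.3]
yaw_rel_deg 3.3
size [254. 242.]
tcp [-197.2  -80.3]
force [-0.5 -0.6 -0.9]
t 5.25
```

View pics/top3.png

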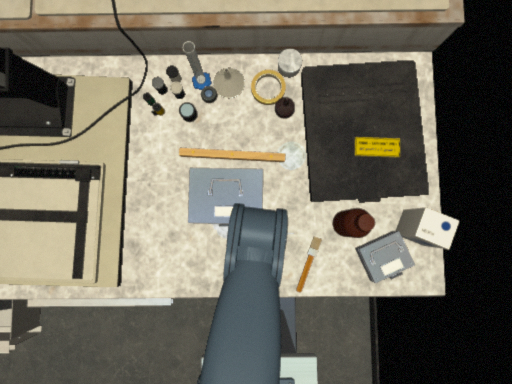

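In the top view the arm merges with the case's mask, but the far edge from about (190,167) to (263,169) is clear. I'll measure from that edge.

```bash
cat >> h.py <<'E'
def edge(c,roi=(165,290,157,205)):
    p=cv2.cvtColor(c["pixels"],cv2.COLOR_RGB2HSV).astype(int); x0,x1,y0,y1=roi
    m=np.zeros(p.shape[:2],np.uint8); r=p[y0:y1,x0:x1]
    m[y0:y1,x0:x1]=(r[...,0]>85)&(r[...,0]<135)&(r[...,1]>18)&(r[...,2]>60)
    m=cv2.morphologyEx(m,cv2.MORPH_OPEN,np.ones((5,5)))
    q=quad(m); k=np.zeros_like(m); cv2.drawContours(k,[q],-1,1,-1)
    xs=np.where(k.any(0))[0]; xs=xs[5:-5]; ys=k.argmax(0)[xs]-.5
    W=np.array([cast(c,u,v,.062)[:2] for u,v in zip(xs,ys)])
    vx,vy,ox,oy=cv2.fitLine(W.astype(np.float32),cv2.DIST_HUBER,0,.001,.001).ravel()
    ey=np.array([vx,vy])*np.sign(vy); ex=np.array([ey[1],-ey[0]])
    A=np.array([cast(c,u,v,.062)[:2] for u,v in q[:,0].astype(float)])-[ox,oy]
    near=A[A@ex>-.04]@ey; lo,hi=near.min(),near.max(); mid=(lo+hi)/2
    F=np.array([ox,oy])+ey*mid
    g=lambda P:np.round(1000*np.array([(P-bo)@bx,(P-bo)@by]),1)
    s=observe()
    print("FL",g(F+.1*ey),"FR",g(F-.1*ey),"C",g(F-.075*ex),"NL",g(F-.15*ex+.1*ey),"NR",g(F-.15*ex-.1*ey),"len",round(1000*(hi-lo)),"tcp",g(np.array(s["tool_pos"][:2])),"t",s["clock"])
E
python3 - <<'E'
from h import *
edge(read_camera("top"))
E
```

```text
FL [-46.6 111.1] FR [-35.5 -88.6] C [-115.9    7.1] NL [-196.4  102.8] NR [-185.3  -96.9] len 191 tcp [-197.2  -80.3] t 5.3
```

Left is at -47 and right at -35 mm, and the contact line agrees with the TCP. I'll keep pushing right.

>>> carry_out:
  deltas:
    - {"claw":-1,"x":-0.006,"y":-0.002,"z":0,"turn":0}
    - {"claw":-1,"x":-0.006,"y":-0.002,"z":0,"turn":0}
    - {"claw":-1,"x":-0.005,"y":0,"z":0,"turn":0}
    - {"claw":-1,"x":0,"y":0,"z":0,"turn":0}
    - {"claw":-1,"x":0,"y":0,"z":0,"turn":0}

```text
clock: 5.8
tool_pos: [0.5157, -0.0039, 0.0309]
ee_rot: [-3.141, 0.0, 3.075]
force: [-3.9, -1.1, 2.5]
gripper_width: -0.0001
grip_force: 0.0
```

Run:
```python
from h import *
edge(read_camera("top"))
```

```text
FL [-59.4 136.9] FR [-67. -63.] C [-138.1   39.8] NL [-209.3  142.6] NR [-216.9  -57.3] len 140 tcp [-181.2  -84.9] t 5.85
```

Run:
```python
from h import *
c=read_camera("top")
for y1 in (190,196): edge(c,(165,290,150,y1))
cv2.imwrite("pics/c4.png",cv2.resize(c["pixels"][130:250,150:310,::-1],None,fx=4,fy=4,interpolation=0))
```

```text
FL [-55.3 117.2] FR [-16.6 -79.1] C [-109.5    4.5] NL [-202.5   88.1] NR [-163.7 -108.1] len 194 tcp [-181.1  -84.8] t 5.9
FL [-55.8 117.1] FR [-16.9 -79.1] C [-109.9    4.4] NL [-202.9   87.9] NR [-164.  -108.3] len 194 tcp [-181.1  -84.8] t 5.9
```

View pics/c4.png

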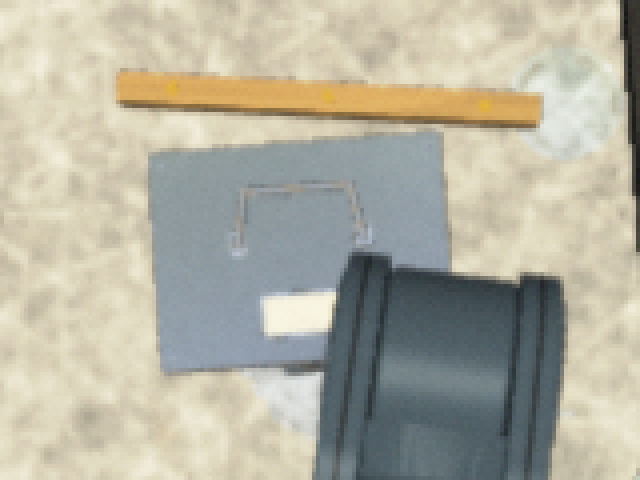

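The crop shows the case's right end near the batten: lid corner at crop (442,132), left corner at (150,153), nothing touching yet. Right leads by about 38 mm, so step 2 is met. Now I'll cross to the left.

>>> carry_out:
  deltas:
    - {"claw":-1,"x":0.025,"y":0,"z":0,"turn":0}
    - {"claw":-1,"x":0.03,"y":0.01,"z":0,"turn":0}
    - {"claw":-1,"x":0,"y":0.04,"z":0,"turn":0}
    - {"claw":-1,"x":0,"y":0.04,"z":0,"turn":0}
    - {"claw":-1,"x":0,"y":0.04,"z":0,"turn":0}
    - {"claw":-1,"x":0,"y":0.03,"z":0,"turn":0}
    - {"claw":-1,"x":-0.006,"y":0,"z":0,"turn":0}
    - {"claw":-1,"x":-0.006,"y":0,"z":0,"turn":0}
    - {"claw":-1,"x":-0.006,"y":0,"z":0,"turn":0}
    - {"claw":-1,"x":0,"y":0,"z":0,"turn":0}

```text
clock: 6.9
tool_pos: [0.4908, 0.1574, 0.0306]
ee_rot: [3.141, 0.002, 3.073]
force: [0.1, -0.5, -0.1]
gripper_width: -0.0
grip_force: 0.0
```

Run:
```python
from h import *
c=read_camera("top")
for y1 in (185,196): edge(c,(165,290,150,y1))
```

```text
FL [-54.9 116.7] FR [-16.7 -79.7] C [-109.4    4.2] NL [-202.1   88.1] NR [-164.  -108.3] len 193 tcp [-217.2   74.4] t 6.95
FL [-54.5 117. ] FR [-17.2 -79.5] C [-109.5    4.7] NL [-201.8   89. ] NR [-164.6 -107.5] len 194 tcp [-217.2   74.4] t 6.95
```

>>> carry_out:
  deltas:
    - {"claw":-1,"x":-0.006,"y":0,"z":0,"turn":0}
    - {"claw":-1,"x":-0.006,"y":0,"z":0,"turn":0}
    - {"claw":-1,"x":-0.006,"y":0.002,"z":0,"turn":0}
    - {"claw":-1,"x":-0.006,"y":0.002,"z":0,"turn":0}
    - {"claw":-1,"x":-0.006,"y":0.002,"z":0,"turn":0}
    - {"claw":-1,"x":-0.006,"y":0.002,"z":0,"turn":0}
    - {"claw":-1,"x":-0.006,"y":0,"z":0,"turn":0}
    - {"claw":-1,"x":0,"y":0,"z":0,"turn":0}
    - {"claw":-1,"x":0,"y":0,"z":0,"turn":0}

```text
clock: 7.85
tool_pos: [0.5306, 0.164, 0.0294]
ee_rot: [3.141, -0.003, 3.075]
force: [-4.4, 1.0, -0.7]
gripper_width: 0.0001
grip_force: 0.0
```

Run:
```python
from h import *
c=read_camera("top")
for y1 in (180,188): edge(c,(165,290,150,y1))
```

```text
FL [-20.9  59.1] FR [ -20.1 -140.9] C [-95.5 -41.2] NL [-170.9   58.5] NR [-170.1 -141.5] len 99 tcp [-177.1   83.5] t 7.9
FL [-20.9  59.1] FR [ -20.1 -140.9] C [-95.5 -41.2] NL [-170.9   58.5] NR [-170.1 -141.5] len 99 tcp [-177.1   83.5] t 7.9
```

The far edge is nearly parallel to the batten, with about 18–20 mm to go. I'll push left a little more, then cross to the right and look.

>>> carry_out:
  deltas:
    - {"claw":-1,"x":-0.006,"y":0.002,"z":0,"turn":0}
    - {"claw":-1,"x":-0.006,"y":0.002,"z":0,"turn":0}
    - {"claw":-1,"x":0,"y":0,"z":0,"turn":0}
    - {"claw":-1,"x":0,"y":0,"z":0,"turn":0}
    - {"claw":-1,"x":0.02,"y":0,"z":0,"turn":0}
    - {"claw":-1,"x":0.025,"y":-0.01,"z":0,"turn":0}
    - {"claw":-1,"x":0,"y":-0.04,"z":0,"turn":0}
    - {"claw":-1,"x":0,"y":-0.04,"z":0,"turn":0}
    - {"claw":-1,"x":0,"y":-0.04,"z":0,"turn":0}
    - {"claw":-1,"x":0,"y":-0.04,"z":0,"turn":0}

```text
clock: 8.9
tool_pos: [0.4897, -0.0022, 0.0316]
ee_rot: [-3.14, 0.005, 3.075]
force: [1.0, 0.0, -0.2]
gripper_width: -0.0001
grip_force: 0.0
```

Run:
```python
from h import *
c=read_camera("top")
for y1 in (180,188): edge(c,(165,290,150,y1))
```

```text
FL [-13.5  50.9] FR [ -22.6 -148.8] C [-93.  -45.6] NL [-163.4   57.7] NR [-172.4 -142.1] len 93 tcp [-207.   -90.6] t 8.95
FL [-13.5  50.9] FR [ -22.6 -148.8] C [-93.  -45.6] NL [-163.4   57.7] NR [-172.4 -142.1] len 93 tcp [-207.   -90.6] t 8.95
```

Run:
```python
from h import *
c=read_camera("top")
for y1 in (196,203): edge(c,(165,290,150,y1))
cv2.imwrite("pics/c5.png",cv2.resize(c["pixels"][130:250,150:310,::-1],None,fx=4,fy=4,interpolation=0))
```

```text
FL [-61.  108.8] FR [-13.7 -85.5] C [-110.2   -6.1] NL [-206.8   73.3] NR [-159.5 -121. ] len 208 tcp [-207.   -87.6] t 9.0
FL [-61.2 109.1] FR [-11.1 -84.5] C [-108.7   -6.5] NL [-206.4   71.6] NR [-156.3 -122.1] len 208 tcp [-207.   -87.6] t 9.0
```

View pics/c5.png

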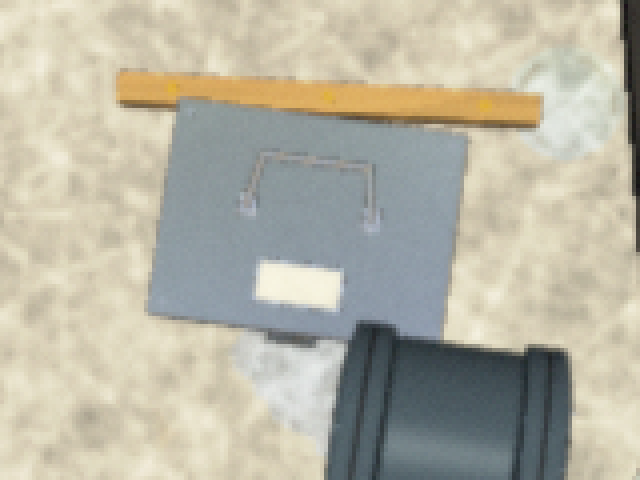

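The crop shows the left far lid corner over the batten at crop (180,97) and the right one at (466,133). I'll cast those two corners directly.

```bash
cat >> h.py <<'E'
def two(c,l,r):
    g=lambda P:np.round(1000*np.array([(P-bo)@bx,(P-bo)@by]),1)
    L,R=[cast(c,150+u/4-.5,130+v/4-.5,.062)[:2] for u,v in(l,r)]
    d=L-R; n=np.linalg.norm(d); d/=n; e=np.array([d[1],-d[0]]); m=(L+R)/2
    print("FL",g(m+.1*d),"FR",g(m-.1*d),"C",g(m-.075*e),"NL",g(m-.15*e+.1*d),"NR",g(m-.15*e-.1*d),"len",round(n*1000),"tcp",g(np.array(observe()["tool_pos"][:2])))
E
python3 - <<'E'
from h import *
two(read_camera("top"),(180,97),(466,133))
E
```

```text
FL [ -2.5 100.4] FR [-16.8 -99. ] C [-84.4   6. ] NL [-152.1  111.1] NR [-166.4  -88.4] len 195 tcp [-207.3  -85.3]
```

Left is about 2.5 mm and right about 17 mm short. Now the right end goes home.

>>> carry_out:
  deltas:
    - {"claw":-1,"x":-0.009,"y":0,"z":0,"turn":0}
    - {"claw":-1,"x":-0.009,"y":0,"z":0,"turn":0}
    - {"claw":-1,"x":-0.006,"y":0,"z":0,"turn":0}
    - {"claw":-1,"x":-0.005,"y":0,"z":0,"turn":0}
    - {"claw":-1,"x":-0.005,"y":0,"z":0,"turn":0}
    - {"claw":-1,"x":-0.005,"y":0,"z":0,"turn":0}
    - {"claw":-1,"x":-0.005,"y":0,"z":0,"turn":0}
    - {"claw":-1,"x":0,"y":0,"z":0,"turn":0}
    - {"claw":-1,"x":0,"y":0,"z":0,"turn":0}

```text
clock: 9.95
tool_pos: [0.531, -0.0022, 0.0295]
ee_rot: [3.141, -0.002, 3.076]
force: [-3.4, 0.0, -2.0]
gripper_width: -0.0001
grip_force: 0.0
```

>>> carry_out:
  deltas:
    - {"claw":-1,"x":-0.003,"y":0,"z":0,"turn":0}
    - {"claw":-1,"x":-0.003,"y":0,"z":0,"turn":0}
    - {"claw":-1,"x":0,"y":0,"z":0,"turn":0}
    - {"claw":-1,"x":0,"y":0,"z":0,"turn":0}

```text
clock: 10.35
tool_pos: [0.5307, -0.0021, 0.0286]
ee_rot: [3.141, -0.015, 3.076]
force: [-16.7, 1.2, 5.3]
gripper_width: 0.0002
grip_force: 0.0
```

The force has jumped to 17 N with no further travel, so the right end is home. I'll do the same check on the left.

>>> carry_out:
  deltas:
    - {"claw":-1,"x":0.02,"y":0,"z":0,"turn":0}
    - {"claw":-1,"x":0.018,"y":0.01,"z":0,"turn":0}
    - {"claw":-1,"x":0,"y":0.04,"z":0,"turn":0}
    - {"claw":-1,"x":0,"y":0.04,"z":0,"turn":0}
    - {"claw":-1,"x":0,"y":0.04,"z":0,"turn":0}
    - {"claw":-1,"x":0,"y":0.035,"z":0,"turn":0}
    - {"claw":-1,"x":-0.009,"y":0,"z":0,"turn":0}
    - {"claw":-1,"x":-0.009,"y":0,"z":0,"turn":0}
    - {"claw":-1,"x":-0.006,"y":0,"z":0,"turn":0}
    - {"claw":-1,"x":0,"y":0,"z":0,"turn":0}

```text
clock: 11.35
tool_pos: [0.5363, 0.1613, 0.0307]
ee_rot: [3.141, 0.002, 3.073]
force: [0.7, 0.0, -0.3]
gripper_width: -0.0001
grip_force: 0.0
```

>>> carry_out:
  deltas:
    - {"claw":-1,"x":-0.005,"y":0,"z":0,"turn":0}
    - {"claw":-1,"x":-0.005,"y":0,"z":0,"turn":0}
    - {"claw":-1,"x":0,"y":0,"z":0,"turn":0}
    - {"claw":-1,"x":0,"y":0,"z":0,"turn":0}

```text
clock: 11.75
tool_pos: [0.5417, 0.1611, 0.0294]
ee_rot: [-3.141, -0.007, 3.074]
force: [-5.7, 0.6, 2.6]
gripper_width: 0.0001
grip_force: 0.0
```

>>> carry_out:
  deltas:
    - {"claw":-1,"x":-0.003,"y":0,"z":0,"turn":0}
    - {"claw":-1,"x":-0.003,"y":0,"z":0,"turn":0}
    - {"claw":-1,"x":0,"y":0,"z":0,"turn":0}

```text
clock: 12.05
tool_pos: [0.5414, 0.1613, 0.0275]
ee_rot: [-3.141, -0.02, 3.076]
force: [-17.5, 0.7, 6.0]
gripper_width: 0.0003
grip_force: 0.0
```

Left is home as well: the force rises to 17.5 N with no travel. I'll back off, lift clear and verify with one picture.

>>> carry_out:
  deltas:
    - {"claw":-1,"x":0.02,"y":0,"z":0,"turn":0}
    - {"claw":-1,"x":0.035,"y":0,"z":0,"turn":0}
    - {"claw":-1,"x":0.045,"y":0.02,"z":-0.02,"turn":0}
    - {"claw":-1,"x":0.04,"y":0.03,"z":-0.04,"turn":0}
    - {"claw":-1,"x":0.03,"y":0.03,"z":-0.04,"turn":0}
    - {"claw":-1,"x":0.03,"y":0.03,"z":-0.03,"turn":0}
    - {"claw":-1,"x":0,"y":0,"z":0,"turn":0}
    - {"claw":-1,"x":0,"y":0,"z":0,"turn":0}

```text
clock: 12.85
tool_pos: [0.375, 0.2707, 0.1445]
ee_rot: [3.141, 0.003, 3.077]
force: [-0.2, -0.6, -0.9]
gripper_width: 0.0002
grip_force: 0.0
```

Run:
```python
from h import *
c=read_camera("top"); cv2.imwrite("pics/c6.png",cv2.resize(c["pixels"][130:250,150:310,::-1],None,fx=4,fy=4,interpolation=0))
for k,v in corners(c,(165,290,140,255)).items(): print(k,v)
s=read_camera("side"); cv2.imwrite("pics/s6.png",s["pixels"][:,:,::-1])
```

```text
FL [-18.5 112.2]
FR [ -7.6 -87.5]
C [-88.    8.3]
NLpush [-167.2   84.1]
NRpush [-158.5  -75.6]
yaw_rel_deg 3.1
size [196. 130.]
tcp [-339.6  179.1]
force [-0.2  0.1 -0.6]
t 12.9
```

View pics/s6.png

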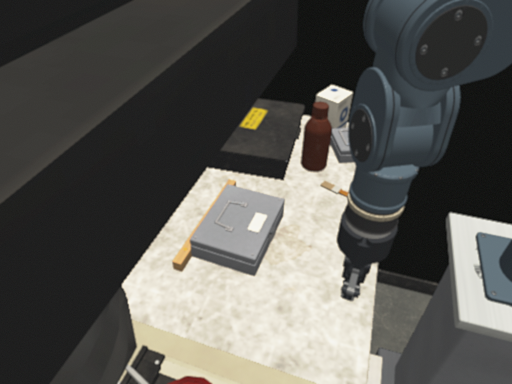

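The side view shows the case lying flat against the batten, about (195,215), with the bottle upright at (317,140) and the arm clear. The mask came out only 130 mm deep, so I'll check the corners in the top crop.

View pics/c6.png

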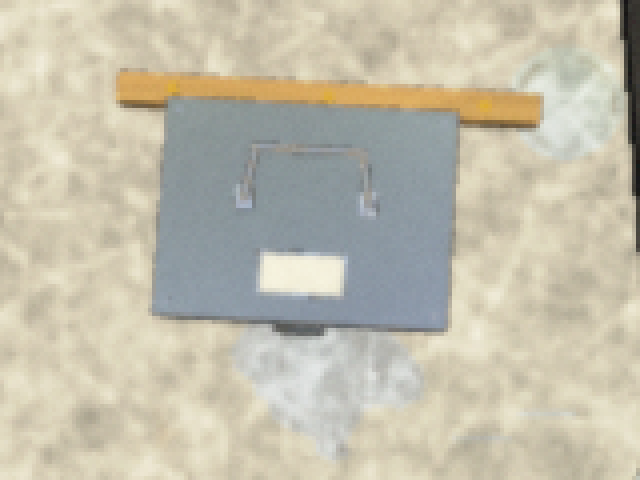

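The lid's far corners are at crop (168,97) and (459,111), parallel to the batten. I'll cast them and, if they're good, hand in.

Run:
```python
from h import *
two(read_camera("top"),(168,97),(459,111))
```

```text
FL [ -3.1 107.5] FR [ -1.8 -92.5] C [-77.5   7. ] NL [-153.1  106.5] NR [-151.8  -93.5] len 198 tcp [-340.   178.1]
```

```bash
python3 -c "
from bench import job_done; print(job_done())"
```

```text
the job is handed in; nothing more can be done
None
```

The large case now lies flat and flush against the batten, with both far corners measured within about 3 mm of it; it was walked there left, right, left, right, and the bottle was left untouched. I handed the job in at about 13 s, and no verdict came back.

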